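Unclamp a drilled pivot block and lay it in the V-blocks

TASK

The pivot block in the drilling fixture is finished. Slide the latch fully back, slide the clamp it was holding fully back, then take the block out and lay it gently in the pair of V-blocks for checking, each round journal down in its V and the square body between the blocks; leave the clamp and latch open and don't disturb the other things on the bench.

Things in the scene. Friction and masses are not known exactly. Their poses are not given: they have to be found in the camera images.
- fixture: Grey cast drilling fixture fixed on the bench; origin on the bench top, z up. Base 14 mm thick, x -130 to 82, y -100 to 100 mm; an ear (x -97 to -27) reaches y 145. The block lies along y over x = 40 mm, journals in open-topped 24 mm slots of two end plates (|y| 48 to 60, 51 mm high). A backstop (x 62 to 75, 58 mm high) stands 1.5 mm behind the block, so no finger fits round the body here.
- latch (a joint): The lock slide, a flat steel bar 130 x 20 x 10 mm running along fixture +y in two guides (44 mm high, at y = 37 and 128 mm): 0 = home, its tip behind the clamp's carriage; 0.040 m = fully back (end stop). Starts at 0 to 0.006; frees the clamp above 0.026. About 3 N friction; stays where left.
- latch_knob (a point): Grip centre of the upright black knob on the latch bar: cylinder 18 mm in diameter, from 36 to 78 mm above the bench; this point is 62 mm above it. Axes as the fixture's; moves with the latch along +y.
- clamp (a joint): The sliding strap clamp that the latch holds: 0 = forward, the nose of its steel strap 16 mm over the top of the square body; 0.050 m = fully back (end stop) along fixture -x, nose 34 mm clear of the body. Starts at 0 to 0.001. About 4 N friction; stays where left.
- clamp_grip (a point): Grip centre of the clamp's upright black plate: 14 mm thick along x, 40 mm wide along y, 77 to 112 mm above the bench, standing on the strap; this point is 100 mm above the bench. Axes as the fixture's; moves with the clamp along -x.
- block_centre (a point): Middle of the loose aluminium pivot block, 180 mm long along its own y: square body 42 x 42 mm, 88 mm long, with a round journal 20 mm in diameter and 46 mm long at each end. 0.38 kg, a fifth more or less. Ends alike: a half turn does not matter. 43 mm above the bench in the fixture; 21 mm when the body lies flat on the bench.
- journal_a (a point): On the block's axis, 76 mm from its middle towards its +y: middle of the 30 mm of journal that stands clear of the end plate in the fixture. Axes as the block's.
- journal_b (a point): The same at the block's -y end, 76 mm from its middle.
- vblocks: Black granite plate 150 (x) x 260 (y) x 30 mm fixed on the bench, with a matched pair of steel V-blocks 60 (x) x 40 (y) x 48 mm high on it, at |y| = 50 to 90 mm. Their 90-degree Vs, 42 mm wide at the top, run along y over x = 0; V bottoms 54 mm, block tops 78 mm above the bench. Origin on the bench top under the middle, z up.
- v_seat (a point): Where block_centre lies when both journals rest in the Vs: midway between the V-blocks, 68 mm above the bench; y along the Vs. The gap between the blocks is 100 mm for the 88 mm body. The V-blocks reach to the journals' ends, so only the square body can be held while it is laid in.
- bin: Bystander: loose open blue plastic bin 110 x 160 x 75 mm. Origin under its middle.
- hammer: Bystander: loose hammer 240 mm long lying on the bench.
- tin: Bystander: loose round steel tin 72 mm in diameter, 60 mm tall. Origin under its middle.
Not all that is in view belongs to the job. What is meant by the part that bears block_centre is not turquoise, and is the larger of those in its own colour.

How it is judged:
By the outcome, as a careful person would: the job done as asked, in the order asked, and still so for the second after the job is handed in, with the robot touching nothing.
It also fails if it takes over 72 s, if anything falls off the work surface, if the arm or the gripper's body presses on something with over 40 N, if the wrist force passes 120 N, or if a joint passes its speed limit or range.

ROBOT

A 7-joint arm with a two-finger parallel gripper is mounted at the origin on the work surface. World frame = base frame: x ahead of the robot, y to its left, z up, the work surface at z = 0. Lengths are in m, angles in rad, forces in N, time in s.
With the tool pointing down it reaches from about 0.4 to 0.85 m from the base axis. Payload 4.5 kg.
Tool frame: the origin (TCP) lies at the centre of the arm's flange, where the gripper is bolted on; the fingertips stand 166 mm ahead of it and the grasp point (between the pads) lies 147 mm ahead of it; z points along the fingers, y is the direction in which the jaws open and shut (so a half turn about z gives the same grasp; the last joint's range is limited). The gripper opens to 88 mm and grips with 3 to 60 N. Pads are 18 mm wide; open, the fingers measure 123 mm over their backs; the gripper's body (75 mm by 187 mm) begins 45 mm behind the grasp point.
Start: joints at [1.325, 0.689, -0.195, 1.565, 0.157, 0.902, -0.215], TCP at [0.173, -0.601, 0.405] pointing down, gripper open.
Joint ranges: [-3.01, 3.01], [-0.46, 2.08], [-1.47, 1.51], [0.13, 2.56], [-1, 4.14], [0.04, 2.09], [-2.66, 2.66]. Speed limits (rad/s): [2.57, 2.57, 3.14, 3.14, 3.14, 3.14, 3.14].

INTERFACE

Orientations are given as [roll, pitch, yaw] about the fixed x, y, z axes, in that order (R = Rz(yaw) Ry(pitch) Rx(roll)).
In Python, from workcell import r gives the robot as it stands.
- The arm moves only by the shell command python3 -m inch 'ROWS' [FORCE]. ROWS is JSON, a list of rows, each an object of numbers: "jaw": the closure, from 0 (fully open) to 1 (shut); "tx", "ty", "tz": the shift along the tool's x, y, z in mm; "rx", "ry", "rz": the turn, a rotation vector about the tool's x, y, z in degrees. In form: [{"jaw": .., "tx": .., "ty": .., "tz": .., "rx": .., "ry": .., "rz": ..}, ...]. A call has 1 to 8 rows; each row shifts and turns the pose as measured when the row begins, along the tool's axes as they then stand; what a row does not reach is not made up. A row lasts 1/12 s, in which the tool goes at most 41.7 mm and 7.16 degrees, less where a joint would pass 70% of its speed; a pose out of reach is approached as far as the arm can. A call with a gripper value outside its range is refused whole. The fingers move at their own pace and stop on an object; FORCE is the grip in N (left out, the last holds). Time passes only in rows, so rows that do not move let the fingers close. It gives the time, the measured TCP pose, the force and the opening at its end, in the units of the state.
- r.get_state(): the state, without advancing time (a new reading comes with each control period).
- r.grab_frame(name): name is "side" or "top"; returns the picture (384x512x3 uint8, red, green, blue); there is no depth.
- r.camera_info(name): a dict with "vfov" (degrees; the focal length in pixels is half the picture's height over the tangent of half this angle, whatever the lens; pixels are square), "cx", "cy" (the principal point, pixels), "extrinsics" (4x4, takes a point from camera to world coordinates). Camera axes: x right, y up, looking along -z (the intrinsics and any distortion apply to the point x, -y, -z); pixel columns grow to the right and rows downward; lengths in m; the calibration is good to about 2 mm. A picture is of the moment at which its call begins. camera_info takes no time and is no camera call.
- r.close_job(): hands the job in, once; it reports no verdict.
The state is a dict: "t": time; "q": joint angles; "dq": joint speeds; "joint_torque": joint torques, N m; "tool_pos": TCP position; "tcp_rot": TCP orientation; "contact_force": force on the tool from outside, world axes, zero at the start; "moment": the same for the moment, N m; "grip_width": finger opening in m.
Only numpy, scipy, OpenCV 4.12 (cv2) and the standard library are available. Lean on these libraries where they do the work, as an engineer would, in place of code of your own. Each camera call takes 0.05 s, during which the arm holds its last target. There are 200 camera calls.

## Working session

There is one attempt and no reset: what is moved stays moved. The work goes in short steps, Python scripts to look and compute and a shell command to move; the robot and the scene stay as the last step left them, time stands still between calls to the robot, and variables do not carry over. Pictures are saved under pics/ and viewed, about 8 in all and at most 12, crops included, and the job is handed in when it is done.

```bash
mkdir -p pics; ls; python3 - <<'E'
from workcell import r
import cv2,numpy as np
for n in("side","top"):
    i=r.camera_info(n); print(n,i)
    f=r.grab_frame(n); cv2.imwrite(f"pics/{n}0.png",cv2.resize(f[:,:,::-1],(800,600),interpolation=cv2.INTER_CUBIC))
    np.save(f"{n}0.npy",f)
s=r.get_state();print(s)
E
```

```text
pics
side {'vfov': 50.18860721212474, 'cx': 263.5340015825649, 'cy': 188.8754399746972, 'extrinsics': array([[-0.9454899 ,  0.22099479, -0.23918642,  0.19423926],
       [-0.32543668, -0.61454035,  0.71863142,  0.85688199],
       [ 0.0118241 ,  0.75729879,  0.65296151,  0.83694477],
       [ 0.        ,  0.        ,  0.        ,  1.        ]])}
top {'vfov': 48.621415389967716, 'cx': 261.39614659378367, 'cy': 185.5227282719863, 'extrinsics': array([[ 0.01805873,  0.9915818 , -0.12821632,  0.30751634],
       [-0.99968757,  0.02012339,  0.01482574,  0.04447727],
       [ 0.01728108,  0.12790852,  0.9916354 ,  1.39306528],
       [ 0.        ,  0.        ,  0.        ,  1.        ]])}
{'t': 0.1, 'q': array([ 1.32479426,  0.68988602, -0.19454815,  1.56620395,  0.1572987 ,
        0.90251753, -0.21515308]), 'dq': array([-0.00015023, -0.00247746, -0.00060576, -0.00301116,  0.000868  ,
       -0.00052581, -0.00236492]), 'joint_torque': array([-4.28995496e-03, -5.28508008e+01, -1.27132505e+00, -1.53839332e+01,
       -5.23939147e-02,  1.98928101e-03,  6.32330421e-05]), 'tool_pos': array([ 0.17251352, -0.60042197,  0.40400915]), 'tcp_rot': array([-3.13997333e+00,  1.02351742e-04,  2.79841805e-01]), 'contact_force': array([-0.15901691,  0.37246923, -0.30910343]), 'moment': array([-0.02145384, -0.03160363,  0.06122927]), 'grip_width': 0.08824778996913409}
```

View pics/top0.png

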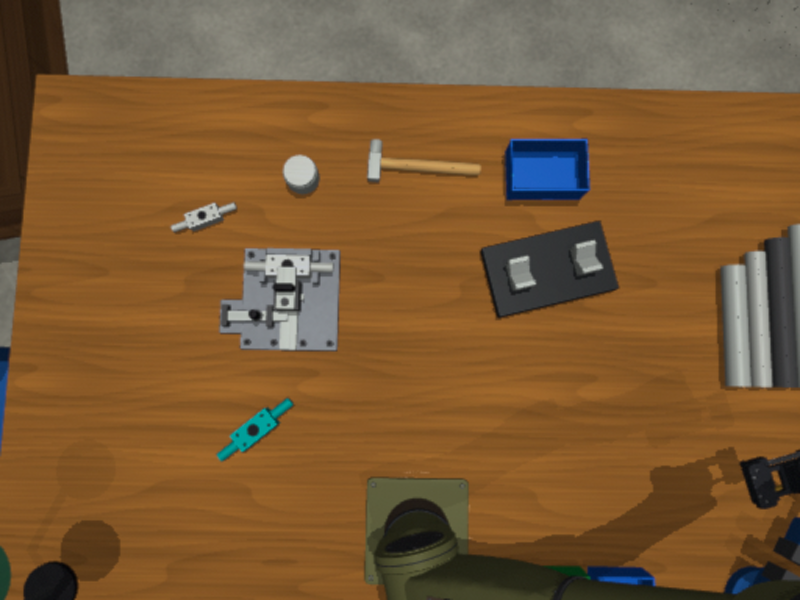

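View pics/side0.png

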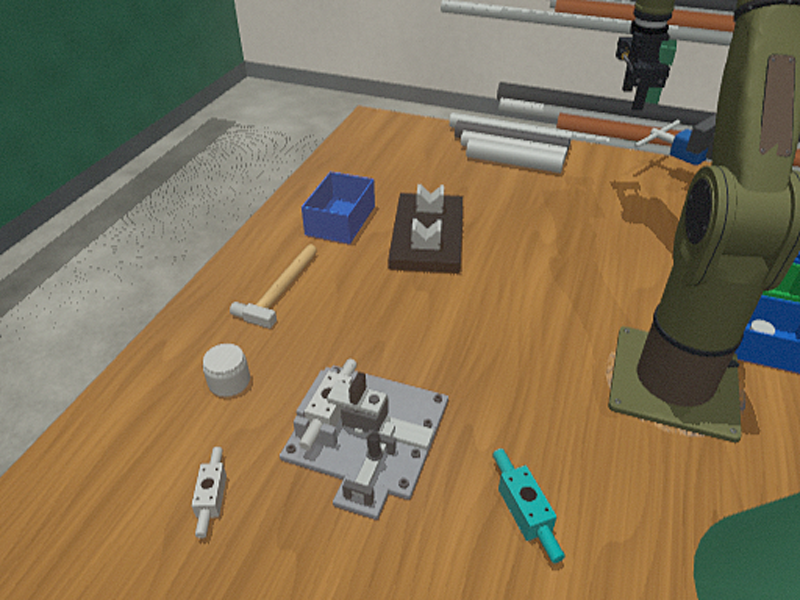

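The top view shows the fixture around (290,300), with the silver block lying in it along image-horizontal. The V-blocks are at (520,273) and (587,258). The turquoise block and the small silver block are decoys. Next I need enlarged crops.

```bash
python3 - <<'E'
import cv2,numpy as np
t=np.load("top0.npy")[:,:,::-1]; s=np.load("side0.npy")[:,:,::-1]
def crop(f,u,v,w,h,k):
    c=cv2.resize(f[v:v+h,u:u+w],None,fx=k,fy=k,interpolation=cv2.INTER_CUBIC)
    for i in range(0,w,10): cv2.line(c,(int((i+.5)*k),0),(int((i+.5)*k),6 if i%20 else 14),(0,0,255),1)
    for j in range(0,h,10): cv2.line(c,(0,int((j+.5)*k)),(6 if j%20 else 14,int((j+.5)*k)),(0,0,255),1)
    return c
# top fixture: origin 138,156 size 84x72 ; vblocks origin 306,138 size 92x68
a=crop(t,138,155,80,74,8); cv2.imwrite("pics/a.png",a)
b=crop(t,304,138,96,68,8); cv2.imwrite("pics/b.png",b)
c=crop(s,175,225,115,110,5.4); cv2.imwrite("pics/c.png",c)
print(a.shape,b.shape,c.shape)
E
cat > h.py <<'E'
from workcell import r
import numpy as np
def ray(n,u,v):
    i=r.camera_info(n);f=192/np.tan(np.radians(i["vfov"]/2));E=i["extrinsics"]
    d=E[:3,:3]@np.array([(u-i["cx"])/f,-(v-i["cy"])/f,-1]);return E[:3,3],d
def at(n,u,v,z):
    o,d=ray(n,u,v);return (o+d*(z-o[2])/d[2])[:2]
def proj(n,p):
    i=r.camera_info(n);f=192/np.tan(np.radians(i["vfov"]/2));E=i["extrinsics"]
    c=E[:3,:3].T@(np.array(p)-E[:3,3]);return np.array([i["cx"]+f*c[0]/-c[2],i["cy"]-f*c[1]/-c[2]])
E
```

```text
(592, 640, 3) (544, 768, 3) (594, 621, 3)
```

View pics/a.png

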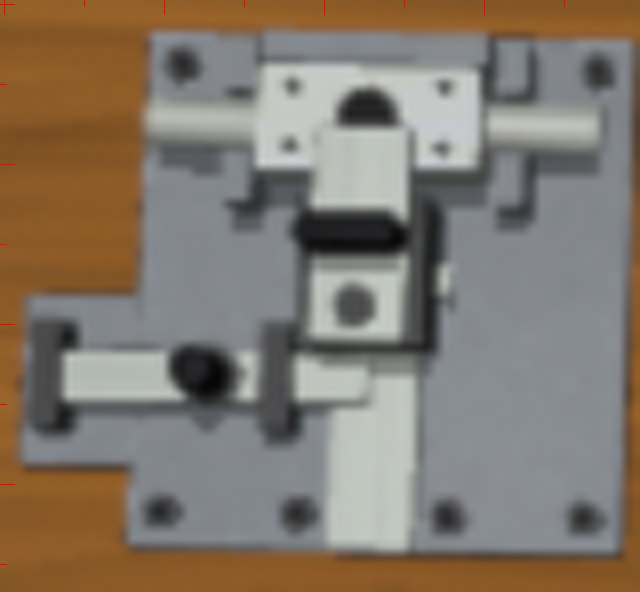

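View pics/b.png

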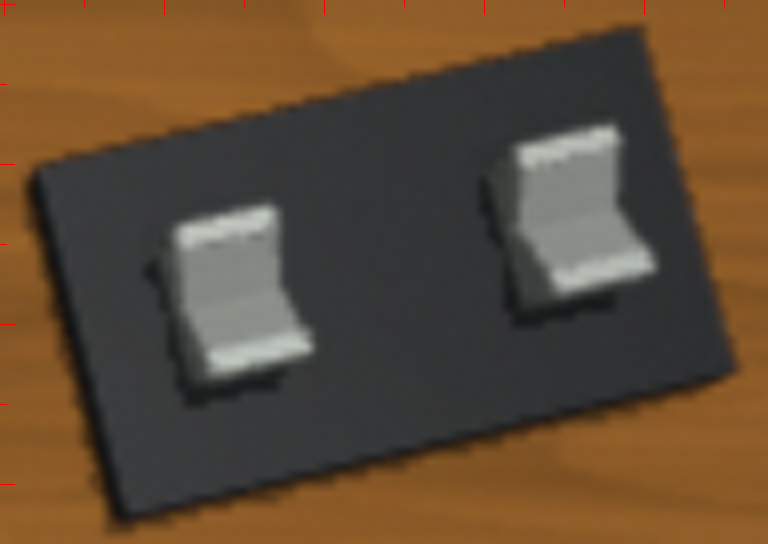

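View pics/c.png

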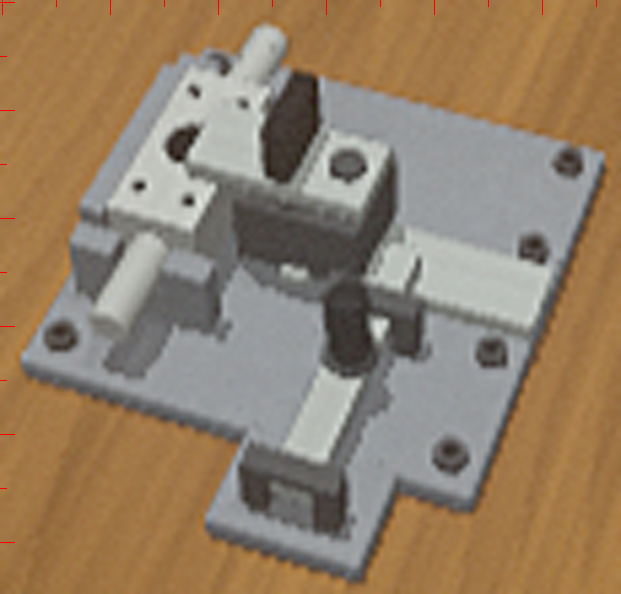

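Crop reading (px in the ×8 and ×5.4 crops):
- **Fixture base corners, top crop:** (150,32), (632,38), (620,553), (127,545).
- **Ear:** (27,296), (20,465).
- **Knob:** about (192,362).
- **Grip plate:** 295–408 wide, at row about 228.
- **Granite corners:** (35,168), (640,28), (735,370), (118,520).

I'll fit the poses from these.

```bash
cat > fit.py <<'E'
from h import *
from scipy.optimize import least_squares
T=lambda u,v,o,k:((u+.5)/k-.5+o[0],(v+.5)/k-.5+o[1])
A=lambda u,v:("top",T(u,v,(138,155),8)); B=lambda u,v:("top",T(u,v,(304,138),8)); C=lambda u,v:("side",T(u,v,(175,225),5.4))
def W(p,l): 
    c,s=np.cos(p[2]),np.sin(p[2]); return [p[0]+c*l[0]-s*l[1],p[1]+s*l[0]+c*l[1],l[2]]
def fit(obs,x0,nm):
    f=lambda p:np.concatenate([(proj(o[0],W(p,np.array(l)/1e3))-o[1]) for o,l in obs])
    s=least_squares(f,x0,loss="soft_l1",x_scale=[.1,.1,.1]);print(nm,s.x.round(4),np.degrees(s.x[2]).round(2));print(f(s.x).reshape(-1,2).round(1).tolist());return s.x
def tri(o1,o2):
    (a,d),(b,e)=ray(o1[0],*o1[1]),ray(o2[0],*o2[1]);s=np.linalg.lstsq(np.c_[d,-e],b-a,rcond=None)[0];P,Q=a+d*s[0],b+e*s[1];return (P+Q)/2,np.linalg.norm(P-Q)
E
python3 - <<'E'
from fit import *
tb=[(A(150,32),(82,100,14)),(A(632,38),(82,-100,14)),(A(620,553),(-130,-100,14)),(A(127,545),(-130,100,14)),(A(27,296),(-27,145,14)),(A(20,465),(-97,145,14)),(A(140,296),(-27,100,14)),(A(132,465),(-97,100,14))]
sb=[(C(25,358),(82,100,14)),(C(603,152),(-130,-100,14)),(C(472,497),(-130,100,14)),(C(210,520),(-27,145,14)),(C(358,570),(-97,145,14)),(C(397,487),(-97,100,14))]
F0=fit(tb,[.4,.2,0],"fix top");fit(sb,[.4,.2,0],"fix side");F=fit(tb+sb,[.4,.2,0],"fix")
vb=[(B(35,168),(75,130,30)),(B(640,28),(75,-130,30)),(B(735,370),(-75,-130,30)),(B(118,520),(-75,130,30))]
vv=[(B(177,228),(30,90,78)),(B(275,207),(30,50,78)),(B(315,345),(-30,50,78)),(B(517,147),(30,-50,78)),(B(618,127),(30,-90,78)),(B(655,265),(-30,-90,78))]
fit(vb,[.4,-.2,.2],"vb");fit(vv,[.4,-.2,.2],"vv");V=fit(vb+vv,[.4,-.2,.2],"V")
np.savez("poses",F=F,V=V)
def loc(p,xy): c,s=np.cos(p[2]),np.sin(p[2]); d=np.array(xy)-p[:2]; return (np.array([c*d[0]+s*d[1],-s*d[0]+c*d[1]])*1e3).round(1)
print("knob top",loc(F,at(*A(192,362)[:1],*A(192,362)[1],.078)),"side",loc(F,at("side",*C(348,288)[1],.078)))
print("plate top",loc(F,at("top",*A(350,226)[1],.112)),"side",loc(F,at("side",*C(305,77)[1],.112)))
for c in [(258,64),(481,69),(478,172),(253,168)]: print("body top",loc(F,at("top",*A(*c)[1],.064)))
# clamp plate corners
for c in [(295,215),(408,218)]: print("plate c",loc(F,at("top",*A(*c)[1],.112)))
E
```

```text
fix top [0.4875 0.2705 0.0088] 0.51
[[-0.2, -0.2], [0.5, -0.2], [0.6, 0.1], [-0.0, 0.5], [-0.1, -0.3], [-0.2, 0.1], [-0.3, -0.2], [-0.2, 0.2]]
fix side [0.4846 0.272  0.0049] 0.28
[[-1.4, 0.3], [0.8, -0.0], [0.2, 0.6], [-1.4, -0.1], [0.5, -0.0], [0.4, -1.8]]
fix [0.4862 0.2713 0.0082] 0.47
[[-0.4, 0.2], [0.3, 0.2], [0.3, 0.5], [-0.3, 0.8], [-0.3, 0.0], [-0.5, 0.4], [-0.6, 0.2], [-0.5, 0.6], [-1.8, 0.1], [0.2, -0.5], [-0.1, 0.0], [-1.7, -0.6], [0.2, -0.6], [0.0, -2.3]]
vb [ 0.5364 -0.2685  0.2508] 14.37
[[-0.7, -0.4], [0.0, -0.5], [0.4, 0.7], [0.2, 0.2]]
vv [ 0.5374 -0.271   0.2556] 14.64
[[-0.0, -0.1], [-0.0, -0.4], [-0.1, 0.7], [0.2, -0.1], [-0.3, -0.5], [0.2, 0.5]]
V [ 0.5371 -0.2702  0.2526] 14.48
[[-0.2, -0.5], [0.5, -0.7], [0.9, 0.4], [0.8, 0.1], [-0.3, -0.1], [-0.3, -0.3], [-0.4, 0.8], [-0.0, 0.0], [-0.5, -0.3], [-0.1, 0.7]]
knob top [-59.   62.1] side [-61.7  61.3]
plate top [-9.7 -2.9] side [-13.2 -14.7]
body top [60.9 43.9]
body top [ 60.  -44.2]
body top [ 18.8 -44.2]
body top [19.3 44.3]
plate c [-5.8 18. ]
plate c [ -6.4 -24.8]
```

The fits agree to about 1–2 mm:
- **Block:** its body measures x 19–61, y ±44, as expected.
- **Knob:** about (-61, 62) in fixture coordinates.
- **Clamp plate:** about (-12, -3).

I'll write a helper that converts a goal into tool-frame shifts, then start by swinging round the base.

```bash
cat > go.py <<'E'
# usage: go.py F|V|W x y z(mm, grasp point) yawdeg -> remaining shift in tool axes
import sys; from fit import *; from scipy.spatial.transform import Rotation as Ro
P=np.load("poses.npz"); n=sys.argv[1]; x,y,z,yaw=map(float,sys.argv[2:6])
p=P[n] if n!="W" else np.zeros(3)
g=np.array(W(p,np.array([x,y,z])/1e3)); yw=p[2]+np.radians(yaw)
s=r.get_state(); R=Ro.from_euler("xyz",s["tcp_rot"]); G=Ro.from_euler("xyz",[np.pi,0,yw])
tcp=g+[0,0,.147]
print("world goal tcp",tcp.round(4),"shift mm",(R.inv().apply(tcp-s["tool_pos"])*1e3).round(1),"rotvec deg",np.degrees((R.inv()*G).as_rotvec()).round(1))
print("t",s["t"],"pos",s["tool_pos"].round(4),"rot",s["tcp_rot"].round(3),"q",s["q"].round(2),"f",s["contact_force"].round(1),"w",round(s["grip_width"],4))
E
python3 -m inch '[{"tx":34,"ty":-20},{"tx":34,"ty":-20},{"tx":34,"ty":-20},{"tx":34,"ty":-20},{"tx":34,"ty":-20},{"tx":34,"ty":-20},{"tx":34,"ty":-20},{"tx":34,"ty":-20}]'
python3 -m inch '[{"tx":34,"ty":-20},{"tx":34,"ty":-20},{"tx":34,"ty":-20},{"tx":34,"ty":-20},{"rz":5,"jaw":0.55},{"rz":5,"jaw":0.55},{"rz":5,"jaw":0.55}]'
python3 go.py F -61 62 70 0
```

```text
world goal tcp [0.4247 0.3328 0.217 ] shift mm [ 500.2 -827.   188.3] rotvec deg [-0.1  0.  15.6]
t 0.1 pos [ 0.1725 -0.6004  0.404 ] rot [-3.14  0.    0.28] q [ 1.32  0.69 -0.19  1.57  0.16  0.9  -0.22] f [-0.2  0.4 -0.3] w 0.0882$[0]: bad value
$[0]: bad value
```

```bash

python3 -m inch '[{"jaw":0,"tx":34,"ty":-20,"tz":0,"rx":0,"ry":0,"rz":0},{"jaw":0,"tx":34,"ty":-20,"tz":0,"rx":0,"ry":0,"rz":0},{"jaw":0,"tx":34,"ty":-20,"tz":0,"rx":0,"ry":0,"rz":0},{"jaw":0,"tx":34,"ty":-20,"tz":0,"rx":0,"ry":0,"rz":0}]'
python3 go.py F -61 62 70 0
```

```text
t: 0.43
tool_pos: [0.2746, -0.4904, 0.4008]
tcp_rot: [3.141, 0.009, 0.258]
contact_force: [0.8, 0.5, 0.2]
grip_width: 0.0882
world goal tcp [0.4247 0.3328 0.217 ] shift mm [ 356.6 -757.7  180.7] rotvec deg [ 0.1  0.5 14.3]
t 0.4333 pos [ 0.2746 -0.4904  0.4008] rot [3.141 0.009 0.258] q [ 1.08  0.61 -0.17  1.76  0.15  0.78 -0.48] f [0.8 0.5 0.2] w 0.0882
```

```bash

python3 -m inch '[{"jaw":0.3,"tx":36,"ty":-18,"tz":0,"rx":0,"ry":0,"rz":1},{"jaw":0.3,"tx":36,"ty":-18,"tz":0,"rx":0,"ry":0,"rz":1},{"jaw":0.3,"tx":36,"ty":-18,"tz":0,"rx":0,"ry":0,"rz":1},{"jaw":0.3,"tx":30,"ty":-26,"tz":0,"rx":0,"ry":0,"rz":1},{"jaw":0.55,"tx":22,"ty":-33,"tz":0,"rx":0,"ry":0,"rz":1},{"jaw":0.55,"tx":15,"ty":-37,"tz":0,"rx":0,"ry":0,"rz":1},{"jaw":0.55,"tx":5,"ty":-40,"tz":0,"rx":0,"ry":0,"rz":1},{"jaw":0.55,"tx":0,"ty":-41,"tz":0,"rx":0,"ry":0,"rz":1}]'
python3 go.py F -61 62 70 0
```

```text
t: 1.1
tool_pos: [0.4202, -0.2134, 0.3969]
tcp_rot: [3.141, 0.002, 0.113]
contact_force: [1.6, 0.7, 0.8]
grip_width: 0.0401
world goal tcp [0.4247 0.3328 0.217 ] shift mm [  66.5 -542.3  179.4] rotvec deg [0.  0.1 6. ]
t 1.1 pos [ 0.4202 -0.2134  0.3969] rot [3.141e+00 2.000e-03 1.130e-01] q [ 0.43  0.5  -0.09  2.03  0.08  0.62 -1.17] f [1.6 0.7 0.8] w 0.0401
```

```bash

python3 -m inch '[{"jaw":0.55,"tx":0,"ty":-41,"tz":0,"rx":0,"ry":0,"rz":1},{"jaw":0.55,"tx":0,"ty":-41,"tz":0,"rx":0,"ry":0,"rz":1},{"jaw":0.55,"tx":0,"ty":-41,"tz":0,"rx":0,"ry":0,"rz":1},{"jaw":0.55,"tx":0,"ty":-41,"tz":0,"rx":0,"ry":0,"rz":1},{"jaw":0.55,"tx":0,"ty":-41,"tz":0,"rx":0,"ry":0,"rz":0},{"jaw":0.55,"tx":0,"ty":-41,"tz":0,"rx":0,"ry":0,"rz":0}]'
python3 go.py F -61 62 70 0
```

```text
t: 1.6
tool_pos: [0.3999, 0.0354, 0.3962]
tcp_rot: [-3.142, 0.004, 0.038]
contact_force: [0.9, 0.5, -0.0]
grip_width: 0.0399
world goal tcp [0.4247 0.3328 0.217 ] shift mm [  36.6 -296.3  179. ] rotvec deg [0.  0.2 1.7]
t 1.6 pos [0.3999 0.0354 0.3962] rot [-3.142  0.004  0.038] q [-0.18  0.43 -0.03  2.21  0.02  0.5  -1.76] f [ 0.9  0.5 -0. ] w 0.0399
```

```bash

python3 -m inch '[{"jaw":0.55,"tx":4,"ty":-41,"tz":0,"rx":0,"ry":0,"rz":0.3},{"jaw":0.55,"tx":4,"ty":-41,"tz":0,"rx":0,"ry":0,"rz":0.3},{"jaw":0.55,"tx":4,"ty":-41,"tz":0,"rx":0,"ry":0,"rz":0.3},{"jaw":0.55,"tx":4,"ty":-41,"tz":0,"rx":0,"ry":0,"rz":0.3},{"jaw":0.55,"tx":4,"ty":-41,"tz":0,"rx":0,"ry":0,"rz":0.3},{"jaw":0.55,"tx":4,"ty":-41,"tz":0,"rx":0,"ry":0,"rz":0.3},{"jaw":0.55,"tx":4,"ty":-37,"tz":10,"rx":0,"ry":0,"rz":0.2}]'
python3 go.py F -61 62 70 0
```

```text
t: 2.18
tool_pos: [0.4167, 0.3254, 0.3862]
tcp_rot: [3.141, 0.005, 0.004]
contact_force: [0.9, -0.4, 0.3]
grip_width: 0.0399
world goal tcp [0.4247 0.3328 0.217 ] shift mm [  9.   -7.5 169.1] rotvec deg [ 0.   0.3 -0.2]
t 2.1833 pos [0.4167 0.3254 0.3862] rot [3.141 0.005 0.004] q [-0.77  0.59  0.03  1.88 -0.03  0.68 -2.28] f [ 0.9 -0.4  0.3] w 0.0399
```

```bash

python3 -m inch '[{"jaw":0.55,"tx":9,"ty":-8,"tz":30,"rx":0,"ry":0,"rz":0},{"jaw":0.55,"tx":0,"ty":0,"tz":35,"rx":0,"ry":0.2,"rz":0},{"jaw":0.55,"tx":0,"ty":0,"tz":35,"rx":0,"ry":0.1,"rz":0},{"jaw":0.55,"tx":0,"ty":0,"tz":20,"rx":0,"ry":0,"rz":0},{"jaw":0.55,"tx":0,"ty":0,"tz":0,"rx":0,"ry":0,"rz":0}]'
python3 go.py F -61 62 70 0
```

```text
t: 2.6
tool_pos: [0.4234, 0.3497, 0.2604]
tcp_rot: [-3.128, -0.004, 0.023]
contact_force: [-0.1, 0.1, -0.3]
grip_width: 0.0397
world goal tcp [0.4247 0.3328 0.217 ] shift mm [ 0.7 17.5 43.2] rotvec deg [-0.8 -0.3  0.9]
t 2.6 pos [0.4234 0.3497 0.2604] rot [-3.128 -0.004  0.023] q [-0.78  0.81  0.01  1.92 -0.04  0.4  -2.29] f [-0.1  0.1 -0.3] w 0.0397
```

```bash

python3 -m inch '[{"jaw":0.55,"tx":1,"ty":17,"tz":0,"rx":-0.8,"ry":-0.3,"rz":0.9},{"jaw":0.55,"tx":0,"ty":0,"tz":0,"rx":0,"ry":0,"rz":0},{"jaw":0.55,"tx":0,"ty":0,"tz":0,"rx":0,"ry":0,"rz":0}]'
python3 go.py F -61 62 70 0
```

```text
t: 2.85
tool_pos: [0.4248, 0.331, 0.2606]
tcp_rot: [3.138, 0.003, 0.006]
contact_force: [0.2, -0.0, -0.0]
grip_width: 0.0395
world goal tcp [0.4247 0.3328 0.217 ] shift mm [ 0.  -1.9 43.6] rotvec deg [ 0.2  0.2 -0.1]
t 2.85 pos [0.4248 0.331  0.2606] rot [3.138e+00 3.000e-03 6.000e-03] q [-0.76  0.8   0.02  1.95 -0.03  0.4  -2.28] f [ 0.2 -0.  -0. ] w 0.0395
```

Time is plentiful. I'll descend slowly, then close on the knob.

```bash

python3 -m inch '[{"jaw":0.55,"tx":0,"ty":-1,"tz":15,"rx":0,"ry":0,"rz":0},{"jaw":0.55,"tx":0,"ty":0,"tz":15,"rx":0,"ry":0,"rz":0},{"jaw":0.55,"tx":0,"ty":0,"tz":8,"rx":0,"ry":0,"rz":0},{"jaw":0.55,"tx":0,"ty":0,"tz":5,"rx":0,"ry":0,"rz":0},{"jaw":0.55,"tx":0,"ty":0,"tz":0,"rx":0,"ry":0,"rz":0}]'
python3 go.py F -61 62 70 0
python3 - <<'E'
from workcell import r
import cv2
f=r.grab_frame("side")[:,:,::-1]; cv2.imwrite("pics/s1.png",cv2.resize(f[180:350,150:340],(760,680),interpolation=cv2.INTER_CUBIC)[:600])
E
```

```text
t: 3.27
tool_pos: [0.4283, 0.3313, 0.2237]
tcp_rot: [-3.137, -0.008, 0.001]
contact_force: [0.0, -0.3, 0.5]
grip_width: 0.0395
world goal tcp [0.4247 0.3328 0.217 ] shift mm [-3.7 -1.4  6.7] rotvec deg [-0.3 -0.5 -0.4]
t 3.2667 pos [0.4283 0.3313 0.2237] rot [-3.137e+00 -8.000e-03  1.000e-03] q [-0.75  0.87  0.02  1.95 -0.03  0.31 -2.28] f [ 0.  -0.3  0.5] w 0.0395
```

View pics/s1.png

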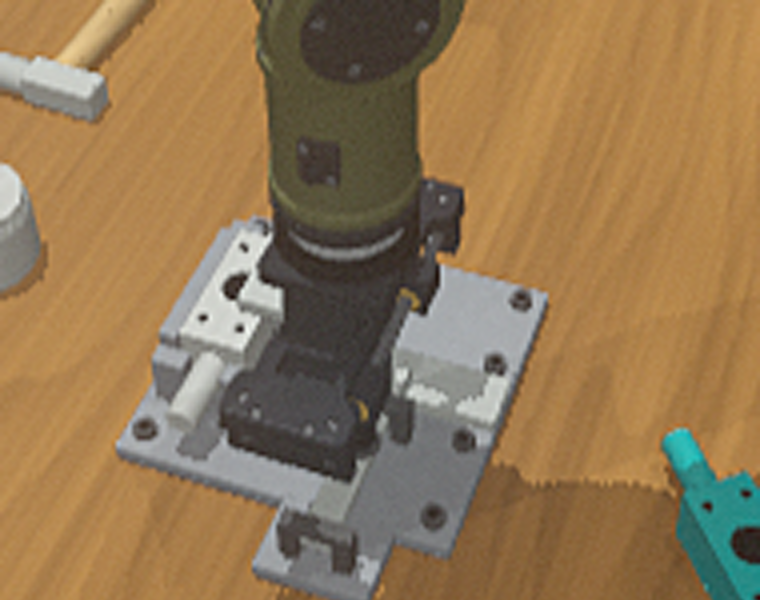

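The picture shows the gripper centred over the knob at about (300,400), with nothing touched. I'll correct x and close.

```bash

python3 -m inch '[{"jaw":0.55,"tx":-4,"ty":-1,"tz":0,"rx":-0.3,"ry":-0.5,"rz":-0.4},{"jaw":0.55,"tx":0,"ty":0,"tz":5,"rx":0,"ry":0,"rz":0},{"jaw":1,"tx":0,"ty":0,"tz":0,"rx":0,"ry":0,"rz":0},{"jaw":1,"tx":0,"ty":0,"tz":0,"rx":0,"ry":0,"rz":0},{"jaw":1,"tx":0,"ty":0,"tz":0,"rx":0,"ry":0,"rz":0},{"jaw":1,"tx":0,"ty":0,"tz":0,"rx":0,"ry":0,"rz":0}]' 25
python3 go.py F -61 62 70 0
```

```text
t: 3.82
tool_pos: [0.4245, 0.3339, 0.2212]
tcp_rot: [-3.139, -0.002, 0.01]
contact_force: [0.8, 1.4, -2.4]
grip_width: 0.0175
world goal tcp [0.4247 0.3328 0.217 ] shift mm [0.2 1.1 4.2] rotvec deg [-0.2 -0.1  0.1]
t 3.8167 pos [0.4245 0.3339 0.2212] rot [-3.139e+00 -2.000e-03  1.000e-02] q [-0.76  0.87  0.01  1.96 -0.03  0.31 -2.28] f [ 0.8  1.4 -2.4] w 0.0175
```

```bash

python3 -m inch '[{"jaw":1,"tx":0,"ty":-6,"tz":0,"rx":0,"ry":0,"rz":0},{"jaw":1,"tx":0,"ty":-6,"tz":0,"rx":0,"ry":0,"rz":0},{"jaw":1,"tx":0,"ty":-6,"tz":0,"rx":0,"ry":0,"rz":0},{"jaw":1,"tx":0,"ty":-6,"tz":0,"rx":0,"ry":0,"rz":0},{"jaw":1,"tx":0,"ty":0,"tz":0,"rx":0,"ry":0,"rz":0}]'
python3 go.py F -61 102 74 0
```

```text
t: 4.23
tool_pos: [0.4248, 0.3556, 0.2212]
tcp_rot: [3.135, -0.0, 0.006]
contact_force: [-0.5, 0.5, 0.8]
grip_width: 0.0173
world goal tcp [0.4244 0.3728 0.221 ] shift mm [ -0.4 -17.2   0.1] rotvec deg [ 0.4 -0.  -0.1]
t 4.2333 pos [0.4248 0.3556 0.2212] rot [ 3.135 -0.     0.006] q [-0.8   0.88  0.03  1.91 -0.04  0.35 -2.3 ] f [-0.5  0.5  0.8] w 0.0173
```

```bash

python3 -m inch '[{"jaw":1,"tx":0,"ty":-5,"tz":0,"rx":0.4,"ry":0,"rz":0},{"jaw":1,"tx":0,"ty":-4,"tz":0,"rx":0,"ry":0,"rz":0},{"jaw":1,"tx":0,"ty":-3,"tz":0,"rx":0,"ry":0,"rz":0},{"jaw":1,"tx":0,"ty":-3,"tz":0,"rx":0,"ry":0,"rz":0},{"jaw":1,"tx":0,"ty":-3,"tz":0,"rx":0,"ry":0,"rz":0}]'
python3 -m inch '[{"jaw":1,"tx":0,"ty":-3,"tz":0,"rx":0,"ry":0,"rz":0},{"jaw":1,"tx":0,"ty":-3,"tz":0,"rx":0,"ry":0,"rz":0}]'
python3 -m inch '[{"jaw":1,"tx":0,"ty":-3,"tz":0,"rx":0,"ry":0,"rz":0},{"jaw":1,"tx":0,"ty":-3,"tz":0,"rx":0,"ry":0,"rz":0}]'
python3 go.py F -61 102 74 0
```

```text
t: 4.65
tool_pos: [0.4248, 0.3742, 0.2211]
tcp_rot: [3.14, 0.0, 0.005]
contact_force: [1.1, -3.8, 2.5]
grip_width: 0.017
t: 4.82
tool_pos: [0.4253, 0.376, 0.221]
tcp_rot: [3.13, 0.003, 0.002]
contact_force: [-0.0, -9.3, 7.0]
grip_width: 0.0172
t: 4.98
tool_pos: [0.4257, 0.3775, 0.221]
tcp_rot: [3.12, 0.006, -0.002]
contact_force: [0.4, -9.6, 4.7]
grip_width: 0.0173
world goal tcp [0.4244 0.3728 0.221 ] shift mm [-1.3  4.8  0.1] rotvec deg [ 1.2  0.3 -0.6]
t 4.9833 pos [0.4257 0.3775 0.221 ] rot [ 3.12e+00  6.00e-03 -2.00e-03] q [-0.83  0.9   0.04  1.86 -0.05  0.41 -2.33] f [ 0.4 -9.6  4.7] w 0.0173
```

```bash

python3 -m inch '[{"jaw":1,"tx":0,"ty":-5,"tz":0,"rx":1,"ry":0.3,"rz":-0.4},{"jaw":1,"tx":0,"ty":-5,"tz":0,"rx":0,"ry":0,"rz":0}]'
python3 go.py F -61 102 74 0
```

```text
t: 5.15
tool_pos: [0.426, 0.3781, 0.2208]
tcp_rot: [3.117, 0.007, -0.002]
contact_force: [0.2, -9.5, 8.1]
grip_width: 0.0174
world goal tcp [0.4244 0.3728 0.221 ] shift mm [-1.6  5.3 -0.1] rotvec deg [ 1.4  0.4 -0.6]
t 5.15 pos [0.426  0.3781 0.2208] rot [ 3.117e+00  7.000e-03 -2.000e-03] q [-0.83  0.9   0.04  1.86 -0.05  0.41 -2.33] f [ 0.2 -9.5  8.1] w 0.0174
```

The latch is hard against its end stop: no further travel under a 10 N push. I'll release, rise, and turn 90° while moving toward the clamp plate.

```bash

python3 -m inch '[{"jaw":0.55,"tx":-1,"ty":3,"tz":0,"rx":1.2,"ry":0.4,"rz":-0.6},{"jaw":0.55,"tx":0,"ty":0,"tz":0,"rx":0,"ry":0,"rz":0},{"jaw":0.55,"tx":0,"ty":0,"tz":0,"rx":0,"ry":0,"rz":0},{"jaw":0.55,"tx":0,"ty":0,"tz":-12,"rx":0,"ry":0,"rz":0},{"jaw":0.55,"tx":0,"ty":0,"tz":-25,"rx":0,"ry":0,"rz":0},{"jaw":0.55,"tx":0,"ty":0,"tz":-35,"rx":0,"ry":0,"rz":0},{"jaw":0.55,"tx":0,"ty":0,"tz":-25,"rx":0,"ry":0,"rz":0},{"jaw":0.55,"tx":0,"ty":0,"tz":-5,"rx":0,"ry":0,"rz":0}]'
python3 go.py F -12 -2 102 90
```

```text
t: 5.82
tool_pos: [0.4232, 0.3825, 0.3277]
tcp_rot: [-3.138, 0.002, 0.014]
contact_force: [0.3, 0.3, 0.9]
grip_width: 0.0395
world goal tcp [0.4742 0.2692 0.249 ] shift mm [ 49.5 114.4  78.1] rotvec deg [ -0.3  -0.1 -89.6]
t 5.8167 pos [0.4232 0.3825 0.3277] rot [-3.138e+00  2.000e-03  1.400e-02] q [-0.84  0.72  0.04  1.81 -0.05  0.61 -2.32] f [0.3 0.3 0.9] w 0.0395
```

```bash

python3 -m inch '[{"jaw":0.4,"tx":0,"ty":20,"tz":0,"rx":0,"ry":0,"rz":-4},{"jaw":0.4,"tx":0,"ty":20,"tz":0,"rx":0,"ry":0,"rz":-7},{"jaw":0.4,"tx":0,"ty":10,"tz":0,"rx":0,"ry":0,"rz":-7},{"jaw":0.4,"tx":0,"ty":0,"tz":0,"rx":0,"ry":0,"rz":-7},{"jaw":0.4,"tx":0,"ty":0,"tz":0,"rx":0,"ry":0,"rz":-7},{"jaw":0.4,"tx":0,"ty":0,"tz":0,"rx":0,"ry":0,"rz":-7},{"jaw":0.4,"tx":0,"ty":0,"tz":0,"rx":0,"ry":0,"rz":-7},{"jaw":0.4,"tx":0,"ty":0,"tz":0,"rx":0,"ry":0,"rz":-7}]'
python3 go.py F -12 -2 102 90
```

```text
t: 6.48
tool_pos: [0.426, 0.3402, 0.334]
tcp_rot: [-3.136, -0.02, 0.965]
contact_force: [-0.4, 0.5, 0.1]
grip_width: 0.0527
world goal tcp [0.4742 0.2692 0.249 ] shift mm [-32.7  80.5  83.9] rotvec deg [  0.1  -1.2 -35.1]
t 6.4833 pos [0.426  0.3402 0.334 ] rot [-3.136 -0.02   0.965] q [-0.61  0.69 -0.25  1.88  0.27  0.58 -1.63] f [-0.4  0.5  0.1] w 0.0527
```

```bash

python3 -m inch '[{"jaw":0.4,"tx":0,"ty":0,"tz":0,"rx":0,"ry":-0.6,"rz":-7},{"jaw":0.4,"tx":-8,"ty":10,"tz":0,"rx":0,"ry":-0.6,"rz":-7},{"jaw":0.4,"tx":-15,"ty":10,"tz":0,"rx":0,"ry":0,"rz":-7},{"jaw":0.4,"tx":-20,"ty":10,"tz":0,"rx":0,"ry":0,"rz":-7},{"jaw":0.4,"tx":-15,"ty":10,"tz":0,"rx":0,"ry":0,"rz":-5},{"jaw":0.4,"tx":0,"ty":0,"tz":0,"rx":0,"ry":0,"rz":0},{"jaw":0.4,"tx":0,"ty":0,"tz":0,"rx":0,"ry":0,"rz":0}]'
python3 go.py F -12 -2 102 90
```

```text
t: 7.07
tool_pos: [0.448, 0.2785, 0.3349]
tcp_rot: [-3.14, -0.012, 1.557]
contact_force: [-0.3, 0.8, 0.1]
grip_width: 0.0526
world goal tcp [0.4742 0.2692 0.249 ] shift mm [-9.9 26.5 85.7] rotvec deg [-0.1 -0.7 -1.3]
t 7.0667 pos [0.448  0.2785 0.3349] rot [-3.14  -0.012  1.557] q [-0.38  0.69 -0.43  1.92  0.46  0.62 -1.11] f [-0.3  0.8  0.1] w 0.0526
```

```bash

python3 -m inch '[{"jaw":0.4,"tx":-5,"ty":13,"tz":0,"rx":0,"ry":-0.7,"rz":-1.3},{"jaw":0.4,"tx":-5,"ty":13,"tz":0,"rx":0,"ry":0,"rz":0},{"jaw":0.4,"tx":0,"ty":0,"tz":15,"rx":0,"ry":0,"rz":0},{"jaw":0.4,"tx":0,"ty":0,"tz":20,"rx":0,"ry":0,"rz":0},{"jaw":0.4,"tx":0,"ty":0,"tz":15,"rx":0,"ry":0,"rz":0},{"jaw":0.4,"tx":0,"ty":0,"tz":0,"rx":0,"ry":0,"rz":0}]'
python3 go.py F -12 -2 102 90
```

```text
t: 7.57
tool_pos: [0.4755, 0.2769, 0.2854]
tcp_rot: [3.137, -0.01, 1.572]
contact_force: [0.0, -0.3, 0.2]
grip_width: 0.0529
world goal tcp [0.4742 0.2692 0.249 ] shift mm [-8.1 -1.5 36.3] rotvec deg [ 0.2 -0.6 -0.4]
t 7.5667 pos [0.4755 0.2769 0.2854] rot [ 3.137 -0.01   1.572] q [-0.38  0.79 -0.38  1.89  0.52  0.55 -1.11] f [ 0.  -0.3  0.2] w 0.0529
```

```bash

python3 -m inch '[{"jaw":0.4,"tx":-8,"ty":-1,"tz":8,"rx":0,"ry":-0.6,"rz":-0.4},{"jaw":0.4,"tx":0,"ty":0,"tz":12,"rx":0,"ry":0,"rz":0},{"jaw":0.4,"tx":0,"ty":0,"tz":10,"rx":0,"ry":0,"rz":0},{"jaw":0.4,"tx":0,"ty":0,"tz":0,"rx":0,"ry":0,"rz":0},{"jaw":0.4,"tx":0,"ty":0,"tz":0,"rx":0,"ry":0,"rz":0}]'
python3 go.py F -12 -2 102 90
```

```text
t: 7.98
tool_pos: [0.4748, 0.2713, 0.255]
tcp_rot: [3.135, -0.001, 1.578]
contact_force: [-0.4, 0.2, 0.1]
grip_width: 0.0532
world goal tcp [0.4742 0.2692 0.249 ] shift mm [-2.1 -0.7  6. ] rotvec deg [ 0.4 -0.1 -0. ]
t 7.9833 pos [0.4748 0.2713 0.255 ] rot [ 3.135e+00 -1.000e-03  1.578e+00] q [-0.41  0.83 -0.33  1.92  0.56  0.48 -1.14] f [-0.4  0.2  0.1] w 0.0532
```

```bash

python3 -m inch '[{"jaw":0.4,"tx":-2,"ty":0,"tz":5,"rx":0.4,"ry":0,"rz":0},{"jaw":1,"tx":0,"ty":0,"tz":0,"rx":0,"ry":0,"rz":0},{"jaw":1,"tx":0,"ty":0,"tz":0,"rx":0,"ry":0,"rz":0},{"jaw":1,"tx":0,"ty":0,"tz":0,"rx":0,"ry":0,"rz":0},{"jaw":1,"tx":0,"ty":0,"tz":0,"rx":0,"ry":0,"rz":0},{"jaw":1,"tx":0,"ty":0,"tz":0,"rx":0,"ry":0,"rz":0}]' 25
python3 go.py F -62 -2 102 90
```

```text
t: 8.48
tool_pos: [0.4756, 0.2694, 0.2516]
tcp_rot: [3.14, -0.003, 1.577]
contact_force: [0.4, 0.2, 1.0]
grip_width: 0.0217
world goal tcp [0.4242 0.2688 0.249 ] shift mm [ -0.3 -51.4   2.5] rotvec deg [ 0.1 -0.2 -0.1]
t 8.4833 pos [0.4756 0.2694 0.2516] rot [ 3.140e+00 -3.000e-03  1.577e+00] q [-0.4   0.84 -0.34  1.92  0.56  0.48 -1.13] f [0.4 0.2 1. ] w 0.0217
```

```bash

python3 -m inch '[{"jaw":1,"tx":0,"ty":0,"tz":0,"rx":0,"ry":0,"rz":0},{"jaw":1,"tx":0,"ty":0,"tz":0,"rx":0,"ry":0,"rz":0}]'
python3 -m inch '[{"jaw":1,"tx":0,"ty":0,"tz":0,"rx":0,"ry":0,"rz":0},{"jaw":1,"tx":0,"ty":-6,"tz":0,"rx":0,"ry":0,"rz":0},{"jaw":1,"tx":0,"ty":-6,"tz":0,"rx":0,"ry":0,"rz":0},{"jaw":1,"tx":0,"ty":-6,"tz":0,"rx":0,"ry":0,"rz":0},{"jaw":1,"tx":0,"ty":-6,"tz":0,"rx":0,"ry":0,"rz":0}]'
python3 go.py F -62 -2 102 90
```

```text
t: 8.65
tool_pos: [0.4759, 0.2694, 0.2519]
tcp_rot: [3.139, -0.003, 1.577]
contact_force: [0.6, 0.4, -2.6]
grip_width: 0.0142
t: 9.07
tool_pos: [0.4559, 0.2688, 0.2518]
tcp_rot: [3.129, -0.007, 1.572]
contact_force: [5.5, -0.1, -3.1]
grip_width: 0.0142
world goal tcp [0.4242 0.2688 0.249 ] shift mm [  0.  -31.8   2.4] rotvec deg [ 0.7 -0.4 -0.4]
t 9.0667 pos [0.4559 0.2688 0.2518] rot [ 3.129 -0.007  1.572] q [-0.44  0.82 -0.3   1.98  0.58  0.42 -1.18] f [ 5.5 -0.1 -3.1] w 0.0142
```

Gripped at 14.2 mm wide, and the clamp slides. I'll keep going to the stop.

```bash

python3 -m inch '[{"jaw":1,"tx":0,"ty":-7,"tz":0,"rx":0.6,"ry":-0.3,"rz":-0.4},{"jaw":1,"tx":0,"ty":-7,"tz":0,"rx":0,"ry":0,"rz":0},{"jaw":1,"tx":0,"ty":-7,"tz":0,"rx":0,"ry":0,"rz":0},{"jaw":1,"tx":0,"ty":-5,"tz":0,"rx":0,"ry":0,"rz":0},{"jaw":1,"tx":0,"ty":-4,"tz":0,"rx":0,"ry":0,"rz":0}]'
python3 -m inch '[{"jaw":1,"tx":0,"ty":-4,"tz":0,"rx":0.5,"ry":0,"rz":0},{"jaw":1,"tx":0,"ty":-4,"tz":0,"rx":0,"ry":0,"rz":0}]'
python3 -m inch '[{"jaw":1,"tx":0,"ty":-4,"tz":0,"rx":0.5,"ry":0,"rz":0},{"jaw":1,"tx":0,"ty":-5,"tz":0,"rx":0,"ry":0,"rz":0}]'
python3 go.py F -62 -2 102 90
```

```text
t: 9.48
tool_pos: [0.4281, 0.269, 0.2518]
tcp_rot: [3.13, -0.006, 1.575]
contact_force: [4.7, 0.9, -5.0]
grip_width: 0.014
t: 9.65
tool_pos: [0.4251, 0.2686, 0.2519]
tcp_rot: [3.128, -0.008, 1.572]
contact_force: [16.3, 0.1, -14.2]
grip_width: 0.0141
t: 9.82
tool_pos: [0.4241, 0.268, 0.2519]
tcp_rot: [3.121, -0.012, 1.565]
contact_force: [14.4, 0.6, -11.6]
grip_width: 0.0137
world goal tcp [0.4242 0.2688 0.249 ] shift mm [0.7 0.  2.9] rotvec deg [ 1.2 -0.7 -0.8]
t 9.8167 pos [0.4241 0.268  0.2519] rot [ 3.121 -0.012  1.565] q [-0.5   0.8  -0.25  2.06  0.6   0.33 -1.25] f [ 14.4   0.6 -11.6] w 0.0137
```

```bash

python3 -m inch '[{"jaw":1,"tx":0,"ty":-6,"tz":0,"rx":1.2,"ry":-0.7,"rz":-0.8},{"jaw":1,"tx":0,"ty":-7,"tz":0,"rx":1,"ry":0,"rz":0},{"jaw":1,"tx":0,"ty":-7,"tz":0,"rx":1,"ry":0,"rz":0}]'
python3 go.py F -62 -2 102 90
python3 -m inch '[{"jaw":0.45,"tx":0,"ty":2,"tz":0,"rx":0.5,"ry":0.3,"rz":0},{"jaw":0.45,"tx":0,"ty":0,"tz":0,"rx":0,"ry":0,"rz":0},{"jaw":0.45,"tx":0,"ty":0,"tz":0,"rx":0,"ry":0,"rz":0},{"jaw":0.45,"tx":0,"ty":0,"tz":-10,"rx":0,"ry":0,"rz":0},{"jaw":0.45,"tx":0,"ty":0,"tz":-25,"rx":0,"ry":0,"rz":0},{"jaw":0.35,"tx":0,"ty":0,"tz":-25,"rx":0,"ry":0,"rz":0},{"jaw":0.35,"tx":0,"ty":0,"tz":-10,"rx":0,"ry":0,"rz":0}]'
python3 go.py F 40 0 78.5 90
python3 - <<'E'
from workcell import r
import cv2,numpy as np
f=r.grab_frame("top")[:,:,::-1]; g=r.grab_frame("side")[:,:,::-1]
a=cv2.resize(f[150:235,130:225],(400,358),interpolation=cv2.INTER_CUBIC); b=cv2.resize(g[225:335,175:290],(400,383),interpolation=cv2.INTER_CUBIC)[:358]
cv2.imwrite("pics/s2.png",np.hstack([a,b]))
E
```

```text
t: 10.07
tool_pos: [0.4262, 0.268, 0.2519]
tcp_rot: [3.136, -0.013, 1.563]
contact_force: [24.1, -1.9, -18.5]
grip_width: 0.0138
world goal tcp [0.4242 0.2688 0.249 ] shift mm [ 0.8 -2.   2.9] rotvec deg [ 0.3 -0.7 -0.9]
t 10.0667 pos [0.4262 0.268  0.2519] rot [ 3.136 -0.013  1.563] q [-0.48  0.8  -0.27  2.05  0.58  0.35 -1.24] f [ 24.1  -1.9 -18.5] w 0.0138
t: 10.65
tool_pos: [0.4225, 0.2664, 0.3215]
tcp_rot: [-3.126, -0.01, 1.569]
contact_force: [0.2, 0.4, 0.7]
grip_width: 0.0568
world goal tcp [0.5262 0.2716 0.2255] shift mm [  4.5 105.2  94.5] rotvec deg [-0.9 -0.6 -0.6]
t 10.65 pos [0.4225 0.2664 0.3215] rot [-3.126 -0.01   1.569] q [-0.39  0.69 -0.42  2.01  0.48  0.55 -1.15] f [0.2 0.4 0.7] w 0.0568
```

View pics/s2.png

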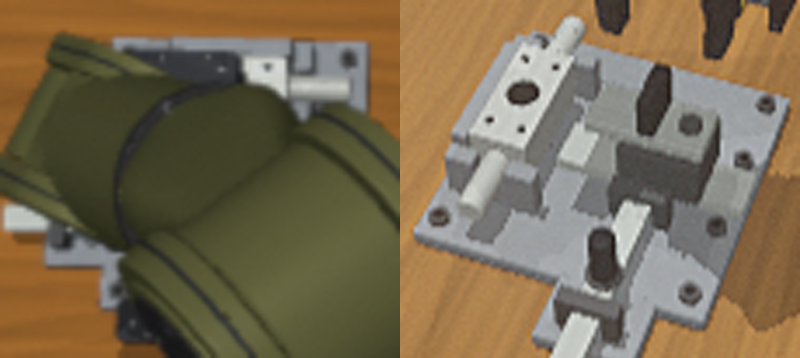

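Right half shows the clamp back, its nose clear of the body at about (575,150), and the latch back with the knob at (602,250). The body top is fully exposed.

I'll grip the top 4–5 mm of the body, with fingertips just above the 58 mm backstop. That is centred on the weight, so there is no journal overhang.

```bash

python3 -m inch '[{"jaw":0.35,"tx":1,"ty":20,"tz":0,"rx":-0.9,"ry":-0.6,"rz":-0.6},{"jaw":0.35,"tx":1,"ty":25,"tz":0,"rx":0,"ry":0,"rz":0},{"jaw":0.35,"tx":1,"ty":25,"tz":0,"rx":0,"ry":0,"rz":0},{"jaw":0.35,"tx":1,"ty":20,"tz":0,"rx":0,"ry":0,"rz":0},{"jaw":0.35,"tx":0,"ty":5,"tz":0,"rx":0,"ry":0,"rz":0},{"jaw":0.35,"tx":0,"ty":0,"tz":0,"rx":0,"ry":0,"rz":0},{"jaw":0.35,"tx":0,"ty":0,"tz":0,"rx":0,"ry":0,"rz":0}]'
python3 go.py F 40 0 78.5 90
```

```text
t: 11.33
tool_pos: [0.5117, 0.2724, 0.3143]
tcp_rot: [-3.129, 0.008, 1.592]
contact_force: [-0.1, 0.5, 0.1]
grip_width: 0.0575
world goal tcp [0.5262 0.2716 0.2255] shift mm [-0.3 15.6 88.6] rotvec deg [-0.7  0.5  0.7]
t 11.3333 pos [0.5117 0.2724 0.3143] rot [-3.129  0.008  1.592] q [-0.31  0.78 -0.44  1.77  0.48  0.71 -1.  ] f [-0.1  0.5  0.1] w 0.0575
```

```bash

python3 -m inch '[{"jaw":0.35,"tx":0,"ty":15,"tz":15,"rx":-0.7,"ry":0.5,"rz":0.7},{"jaw":0.35,"tx":0,"ty":0,"tz":20,"rx":0,"ry":0,"rz":0},{"jaw":0.35,"tx":0,"ty":0,"tz":20,"rx":0,"ry":0,"rz":0},{"jaw":0.35,"tx":0,"ty":0,"tz":5,"rx":0,"ry":0,"rz":0},{"jaw":0.35,"tx":0,"ty":0,"tz":0,"rx":0,"ry":0,"rz":0},{"jaw":0.35,"tx":0,"ty":0,"tz":0,"rx":0,"ry":0,"rz":0}]'
python3 go.py F 40 0 78.5 90
```

```text
t: 11.83
tool_pos: [0.5175, 0.2745, 0.2516]
tcp_rot: [-3.132, 0.002, 1.59]
contact_force: [0.3, 1.3, -0.2]
grip_width: 0.0573
world goal tcp [0.5262 0.2716 0.2255] shift mm [-2.9  8.9 26. ] rotvec deg [-0.5  0.1  0.6]
t 11.8333 pos [0.5175 0.2745 0.2516] rot [-3.132e+00  2.000e-03  1.590e+00] q [-0.35  0.88 -0.38  1.79  0.54  0.59 -1.04] f [ 0.3  1.3 -0.2] w 0.0573
```

```bash

python3 -m inch '[{"jaw":0.35,"tx":-3,"ty":9,"tz":0,"rx":-0.5,"ry":0.1,"rz":0.6},{"jaw":0.35,"tx":0,"ty":0,"tz":0,"rx":0,"ry":0,"rz":0},{"jaw":0.35,"tx":0,"ty":0,"tz":8,"rx":0,"ry":0,"rz":0},{"jaw":0.35,"tx":0,"ty":0,"tz":0,"rx":0,"ry":0,"rz":0}]'
python3 go.py F 40 0 78.5 90
```

```text
t: 12.17
tool_pos: [0.5272, 0.2722, 0.2463]
tcp_rot: [3.138, -0.003, 1.579]
contact_force: [-0.2, -0.3, -0.7]
grip_width: 0.0575
world goal tcp [0.5262 0.2716 0.2255] shift mm [-0.6 -1.1 20.8] rotvec deg [ 0.2 -0.2  0. ]
t 12.1667 pos [0.5272 0.2722 0.2463] rot [ 3.138e+00 -3.000e-03  1.579e+00] q [-0.34  0.89 -0.37  1.78  0.55  0.58 -1.05] f [-0.2 -0.3 -0.7] w 0.0575
```

```bash

python3 -m inch '[{"jaw":0.35,"tx":-1,"ty":-1,"tz":8,"rx":0.2,"ry":-0.2,"rz":0},{"jaw":0.35,"tx":0,"ty":0,"tz":6,"rx":0,"ry":0,"rz":0},{"jaw":0.35,"tx":0,"ty":0,"tz":3,"rx":0,"ry":0,"rz":0},{"jaw":0.35,"tx":0,"ty":0,"tz":0,"rx":0,"ry":0,"rz":0},{"jaw":0.35,"tx":0,"ty":0,"tz":0,"rx":0,"ry":0,"rz":0}]'
python3 go.py F 40 0 78.5 90
```

```text
t: 12.58
tool_pos: [0.5263, 0.2711, 0.2276]
tcp_rot: [3.141, 0.001, 1.579]
contact_force: [0.2, -0.1, 0.5]
grip_width: 0.057
world goal tcp [0.5262 0.2716 0.2255] shift mm [ 0.5 -0.1  2.1] rotvec deg [ 0.   0.1 -0. ]
t 12.5833 pos [0.5263 0.2711 0.2276] rot [3.141e+00 1.000e-03 1.579e+00] q [-0.35  0.92 -0.35  1.78  0.56  0.54 -1.06] f [ 0.2 -0.1  0.5] w 0.057
```

```bash

python3 -m inch '[{"jaw":0.35,"tx":0,"ty":0,"tz":2,"rx":0,"ry":0,"rz":0},{"jaw":0.35,"tx":0,"ty":0,"tz":0,"rx":0,"ry":0,"rz":0}]'
python3 -m inch '[{"jaw":1,"tx":0,"ty":0,"tz":0,"rx":0,"ry":0,"rz":0},{"jaw":1,"tx":0,"ty":0,"tz":0,"rx":0,"ry":0,"rz":0},{"jaw":1,"tx":0,"ty":0,"tz":0,"rx":0,"ry":0,"rz":0},{"jaw":1,"tx":0,"ty":0,"tz":0,"rx":0,"ry":0,"rz":0},{"jaw":1,"tx":0,"ty":0,"tz":0,"rx":0,"ry":0,"rz":0}]' 45
python3 go.py F 40 0 78.5 90
```

```text
t: 12.75
tool_pos: [0.5262, 0.2711, 0.2253]
tcp_rot: [3.142, 0.001, 1.579]
contact_force: [0.6, -0.2, -0.1]
grip_width: 0.0566
t: 13.17
tool_pos: [0.5263, 0.2713, 0.2254]
tcp_rot: [3.141, 0.0, 1.579]
contact_force: [0.5, 0.2, -1.2]
grip_width: 0.041
world goal tcp [0.5262 0.2716 0.2255] shift mm [ 0.4 -0.1 -0.1] rotvec deg [ 0.  0. -0.]
t 13.1667 pos [0.5263 0.2713 0.2254] rot [3.141 0.    1.579] q [-0.35  0.92 -0.35  1.78  0.56  0.54 -1.06] f [ 0.5  0.2 -1.2] w 0.041
```

Gripped at 41 mm (the body is 42). I'll lift gently.

```bash

python3 -m inch '[{"jaw":1,"tx":0,"ty":0,"tz":0,"rx":0,"ry":0,"rz":0},{"jaw":1,"tx":0,"ty":0,"tz":-4,"rx":0,"ry":0,"rz":0},{"jaw":1,"tx":0,"ty":0,"tz":-5,"rx":0,"ry":0,"rz":0},{"jaw":1,"tx":0,"ty":0,"tz":-6,"rx":0,"ry":0,"rz":0},{"jaw":1,"tx":0,"ty":0,"tz":-6,"rx":0,"ry":0,"rz":0},{"jaw":1,"tx":0,"ty":0,"tz":0,"rx":0,"ry":0,"rz":0}]'
python3 go.py F 40 0 150 90
```

```text
t: 13.67
tool_pos: [0.5255, 0.2703, 0.247]
tcp_rot: [-3.138, 0.003, 1.579]
contact_force: [-0.7, 0.6, -4.3]
grip_width: 0.0408
world goal tcp [0.5262 0.2716 0.297 ] shift mm [  1.1   0.6 -50. ] rotvec deg [-0.2  0.2 -0. ]
t 13.6667 pos [0.5255 0.2703 0.247 ] rot [-3.138e+00  3.000e-03  1.579e+00] q [-0.34  0.89 -0.38  1.78  0.54  0.59 -1.04] f [-0.7  0.6 -4.3] w 0.0408
```

```bash

python3 -m inch '[{"jaw":1,"tx":0,"ty":0,"tz":-8,"rx":0,"ry":0,"rz":0},{"jaw":1,"tx":0,"ty":0,"tz":-14,"rx":0,"ry":0,"rz":0},{"jaw":1,"tx":0,"ty":0,"tz":-18,"rx":0,"ry":0,"rz":0},{"jaw":1,"tx":0,"ty":0,"tz":-18,"rx":0,"ry":0,"rz":0},{"jaw":1,"tx":0,"ty":0,"tz":-14,"rx":0,"ry":0,"rz":0},{"jaw":1,"tx":0,"ty":0,"tz":-8,"rx":0,"ry":0,"rz":0},{"jaw":1,"tx":0,"ty":0,"tz":0,"rx":0,"ry":0,"rz":0}]'
python3 go.py V 0 0 150 90
python3 - <<'E'
from workcell import r
import cv2
f=r.grab_frame("side")[:,:,::-1]; cv2.imwrite("pics/s3.png",cv2.resize(f[130:330,140:340],(600,600),interpolation=cv2.INTER_CUBIC))
E
```

```text
t: 14.25
tool_pos: [0.5246, 0.2699, 0.3327]
tcp_rot: [-3.136, 0.005, 1.58]
contact_force: [-0.2, 0.1, -4.1]
grip_width: 0.0407
world goal tcp [ 0.5371 -0.2702  0.297 ] shift mm [-540.     8.    38.4] rotvec deg [ -0.4   0.3 -14. ]
t 14.25 pos [0.5246 0.2699 0.3327] rot [-3.136  0.005  1.58 ] q [-0.29  0.77 -0.46  1.73  0.46  0.76 -0.97] f [-0.2  0.1 -4.1] w 0.0407
```

View pics/s3.png

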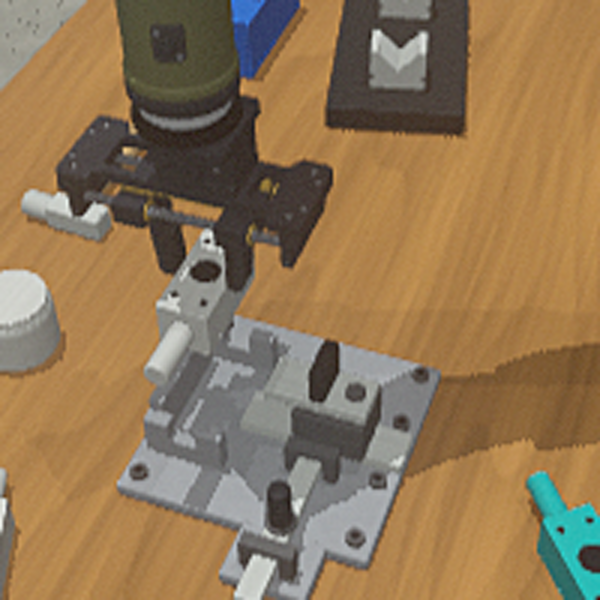

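The block hangs level in the fingers, with its hole at (205,270) centred between the tips. Clamp and latch are still open. I'll carry it over.

```bash

python3 - <<'E'
from h import *
s=r.get_state()["tool_pos"]; print("hole - tcp",at("side",208.3-.2,220-.2,s[2]-.1824+.021)-s[:2])
E
python3 -m inch '[{"jaw":1,"tx":-8,"ty":0,"tz":0,"rx":-0.4,"ry":0.3,"rz":0},{"jaw":1,"tx":-16,"ty":0,"tz":0,"rx":0,"ry":0,"rz":-0.5},{"jaw":1,"tx":-24,"ty":0,"tz":0,"rx":0,"ry":0,"rz":-0.7},{"jaw":1,"tx":-28,"ty":0,"tz":0,"rx":0,"ry":0,"rz":-0.7},{"jaw":1,"tx":-28,"ty":0,"tz":0,"rx":0,"ry":0,"rz":-0.7},{"jaw":1,"tx":-28,"ty":0,"tz":0,"rx":0,"ry":0,"rz":-0.7},{"jaw":1,"tx":-28,"ty":0,"tz":0,"rx":0,"ry":0,"rz":-0.7},{"jaw":1,"tx":-28,"ty":0,"tz":0,"rx":0,"ry":0,"rz":-0.7}]'
python3 go.py V 0 0 170 90
```

```text
hole - tcp [-0.00223042 -0.00117848]
t: 14.97
tool_pos: [0.5294, 0.0789, 0.3248]
tcp_rot: [-3.134, -0.005, 1.68]
contact_force: [0.7, 0.1, -3.9]
grip_width: 0.0411
world goal tcp [ 0.5371 -0.2702  0.317 ] shift mm [-347.9  -30.5    6.4] rotvec deg [-0.4 -0.3 -8.2]
t 14.9667 pos [0.5294 0.0789 0.3248] rot [-3.134 -0.005  1.68 ] q [ 0.07  0.73 -0.5   1.9   0.54  0.66 -0.66] f [ 0.7  0.1 -3.9] w 0.0411
```

```bash

python3 -m inch '[{"jaw":1,"tx":-28,"ty":0,"tz":0,"rx":0,"ry":0,"rz":-0.7},{"jaw":1,"tx":-28,"ty":0,"tz":0,"rx":0,"ry":0,"rz":-0.7},{"jaw":1,"tx":-28,"ty":0,"tz":0,"rx":0,"ry":0,"rz":-0.7},{"jaw":1,"tx":-28,"ty":0,"tz":0,"rx":0,"ry":0,"rz":-0.7},{"jaw":1,"tx":-28,"ty":0,"tz":0,"rx":0,"ry":0,"rz":-0.7},{"jaw":1,"tx":-28,"ty":0,"tz":0,"rx":0,"ry":0,"rz":-0.7},{"jaw":1,"tx":-24,"ty":0,"tz":0,"rx":0,"ry":0,"rz":-0.7},{"jaw":1,"tx":-20,"ty":0,"tz":0,"rx":0,"ry":0,"rz":-0.7}]'
python3 go.py V 0 0 170 90
```

```text
t: 15.63
tool_pos: [0.5547, -0.1506, 0.3149]
tcp_rot: [-3.116, -0.003, 1.777]
contact_force: [-0.5, 0.1, -4.0]
grip_width: 0.0408
world goal tcp [ 0.5371 -0.2702  0.317 ] shift mm [-113.4  -41.8   -1.4] rotvec deg [-1.5 -0.2 -2.6]
t 15.6333 pos [ 0.5547 -0.1506  0.3149] rot [-3.116e+00 -3.000e-03  1.777e+00] q [ 0.51  0.8  -0.57  1.78  0.59  0.77 -0.17] f [-0.5  0.1 -4. ] w 0.0408
```

```bash

python3 -m inch '[{"jaw":1,"tx":-20,"ty":-8,"tz":-2,"rx":-0.7,"ry":-0.2,"rz":-0.7},{"jaw":1,"tx":-20,"ty":-8,"tz":-2,"rx":-0.7,"ry":0,"rz":-0.6},{"jaw":1,"tx":-20,"ty":-8,"tz":-2,"rx":0,"ry":0,"rz":-0.5},{"jaw":1,"tx":-16,"ty":-6,"tz":0,"rx":0,"ry":0,"rz":-0.5},{"jaw":1,"tx":-12,"ty":-4,"tz":0,"rx":0,"ry":0,"rz":0},{"jaw":1,"tx":-6,"ty":0,"tz":0,"rx":0,"ry":0,"rz":0},{"jaw":1,"tx":0,"ty":0,"tz":0,"rx":0,"ry":0,"rz":0}]'
python3 go.py V 0 0 170 90
```

```text
t: 16.22
tool_pos: [0.5345, -0.2668, 0.3117]
tcp_rot: [-3.126, -0.001, 1.806]
contact_force: [1.1, 1.0, -4.0]
grip_width: 0.041
world goal tcp [ 0.5371 -0.2702  0.317 ] shift mm [-3.9  1.6 -5.3] rotvec deg [-0.9 -0.  -1. ]
t 16.2167 pos [ 0.5345 -0.2668  0.3117] rot [-3.126e+00 -1.000e-03  1.806e+00] q [ 0.71  0.83 -0.59  1.72  0.62  0.8   0.06] f [ 1.1  1.  -4. ] w 0.041
```

```bash

python3 -m inch '[{"jaw":1,"tx":-4,"ty":1.5,"tz":5,"rx":-0.9,"ry":0,"rz":-1},{"jaw":1,"tx":0,"ty":0,"tz":10,"rx":0,"ry":0,"rz":0},{"jaw":1,"tx":0,"ty":0,"tz":10,"rx":0,"ry":0,"rz":0},{"jaw":1,"tx":0,"ty":0,"tz":5,"rx":0,"ry":0,"rz":0},{"jaw":1,"tx":0,"ty":0,"tz":0,"rx":0,"ry":0,"rz":0},{"jaw":1,"tx":0,"ty":0,"tz":0,"rx":0,"ry":0,"rz":0}]'
python3 go.py V 0 0 130 90
python3 - <<'E'
from workcell import r
import cv2
f=r.grab_frame("side"); g=r.grab_frame("top")
import numpy as np; np.save("s4.npy",f)
cv2.imwrite("pics/s4.png",np.hstack([cv2.resize(f[:,:,::-1][80:200,220:320],(500,600),interpolation=cv2.INTER_CUBIC),cv2.resize(g[:,:,::-1][110:230,320:380],(300,600),interpolation=cv2.INTER_CUBIC)]))
E
```

```text
t: 16.72
tool_pos: [0.5369, -0.2659, 0.276]
tcp_rot: [-3.141, -0.006, 1.832]
contact_force: [-0.6, -0.6, -3.8]
grip_width: 0.0407
world goal tcp [ 0.5371 -0.2702  0.277 ] shift mm [-4.2 -0.9 -1.1] rotvec deg [-0.  -0.4  0.5]
t 16.7167 pos [ 0.5369 -0.2659  0.276 ] rot [-3.141 -0.006  1.832] q [ 0.7   0.88 -0.57  1.74  0.66  0.73  0.04] f [-0.6 -0.6 -3.8] w 0.0407
```

View pics/s4.png

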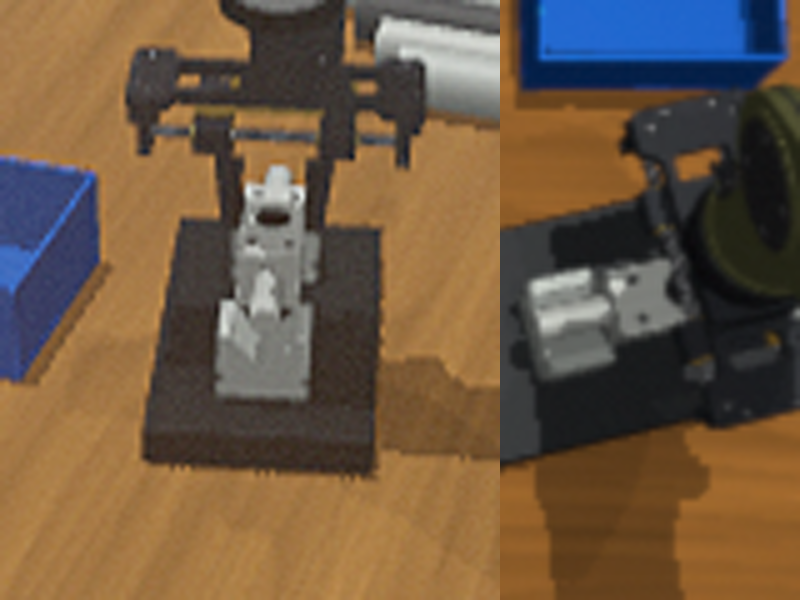

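```bash
python3 - <<'E'
from fit import *
V=np.load("poses.npz")["V"]
def loc(p,xy): c,s=np.cos(p[2]),np.sin(p[2]); d=np.array(xy)-p[:2]; return (np.array([c*d[0]+s*d[1],-s*d[0]+c*d[1]])*1e3).round(1)
S=lambda u,v:((u+.5)/5-.5+220,(v+.5)/5-.5+80); T=lambda u,v:((u+.5)/5-.5+320,(v+.5)/5-.5+110)
L=lambda n,u,v,z:loc(V,at(n,*(S(u,v) if n=="side" else T(u-500,v)),z))
print("hole",L("side",272,213,.1146))
print("body near top corners", L("side",236,248,.1146),L("side",303,252,.1146))
print("Vblk front bottom (±30,90)",L("side",217,393,.03),L("side",307,401,.03))
print("granite front (75,130),(-75,130)",L("side",145,431,.03),L("side",375,440,.03))
print("top: body near corners (±21,44)",L("top",607,270,.1146),L("top",623,338,.1146))
print("top: journal end (±10,90)",L("top",533,307,.0936),L("top",538,336,.0936))
print("top: Vblk corners (±30,90,78)",L("top",522,285,.078),L("top",540,380,.078))
E
```

```text
hole [-0.6 -0.8]
body near top corners [20.1 44.3] [-23.5  44.8]
Vblk front bottom (±30,90) [28.  88.8] [-31.6  92. ]
granite front (75,130),(-75,130) [ 70.9 134.1] [-77.1 129.6]
top: body near corners (±21,44) [21.4 49.1] [-21.6  50.4]
top: journal end (±10,90) [12.1 94.8] [-6.2 96.4]
top: Vblk corners (±30,90,78) [29.1 94.9] [-31.8  99. ]
```

Both cameras place the block about 1 mm in x and roughly 2–3 mm in +y from the V centre. That is within the ±6 mm gap, but I'll trim it, then lower in small steps watching the force.

```bash

python3 -m inch '[{"jaw":1,"tx":-2.5,"ty":-1,"tz":0,"rx":0,"ry":-0.4,"rz":0.5},{"jaw":1,"tx":0,"ty":0,"tz":4,"rx":0,"ry":0,"rz":0},{"jaw":1,"tx":0,"ty":0,"tz":4,"rx":0,"ry":0,"rz":0},{"jaw":1,"tx":0,"ty":0,"tz":4,"rx":0,"ry":0,"rz":0},{"jaw":1,"tx":0,"ty":0,"tz":0,"rx":0,"ry":0,"rz":0}]'
python3 go.py V 0 0 103.4 90
```

```text
t: 17.23
tool_pos: [0.5375, -0.2688, 0.265]
tcp_rot: [3.139, 0.004, 1.822]
contact_force: [0.4, 0.3, -5.1]
grip_width: 0.041
world goal tcp [ 0.5371 -0.2702  0.2504] shift mm [-1.2 -0.8 14.6] rotvec deg [ 0.2  0.2 -0.1]
t 17.2333 pos [ 0.5375 -0.2688  0.265 ] rot [3.139 0.004 1.822] q [ 0.69  0.9  -0.55  1.74  0.68  0.7   0.02] f [ 0.4  0.3 -5.1] w 0.041
```

```bash

python3 -m inch '[{"jaw":1,"tx":0,"ty":-0.5,"tz":4,"rx":0.2,"ry":0.2,"rz":0},{"jaw":1,"tx":0,"ty":0,"tz":3,"rx":0,"ry":0,"rz":0},{"jaw":1,"tx":0,"ty":0,"tz":2,"rx":0,"ry":0,"rz":0},{"jaw":1,"tx":0,"ty":0,"tz":1,"rx":0,"ry":0,"rz":0}]'
python3 -m inch '[{"jaw":1,"tx":0,"ty":0,"tz":1.5,"rx":0,"ry":0,"rz":0},{"jaw":1,"tx":0,"ty":0,"tz":0,"rx":0,"ry":0,"rz":0}]'
python3 go.py V 0 0 103.4 90
```

```text
t: 17.57
tool_pos: [0.537, -0.2691, 0.2539]
tcp_rot: [-3.141, -0.0, 1.822]
contact_force: [-0.5, 0.7, -3.9]
grip_width: 0.0408
t: 17.73
tool_pos: [0.5369, -0.2691, 0.2518]
tcp_rot: [-3.14, -0.0, 1.822]
contact_force: [0.1, -0.2, -4.4]
grip_width: 0.0409
world goal tcp [ 0.5371 -0.2702  0.2504] shift mm [-1.1 -0.1  1.4] rotvec deg [-0.1 -0.  -0.1]
t 17.7333 pos [ 0.5369 -0.2691  0.2518] rot [-3.14  -0.     1.822] q [ 0.68  0.91 -0.54  1.74  0.7   0.68  0.01] f [ 0.1 -0.2 -4.4] w 0.0409
```

```bash

python3 -m inch '[{"jaw":1,"tx":0,"ty":0,"tz":0.8,"rx":0,"ry":0,"rz":0},{"jaw":1,"tx":0,"ty":0,"tz":0,"rx":0,"ry":0,"rz":0}]'
python3 -m inch '[{"jaw":1,"tx":0,"ty":0,"tz":0.7,"rx":0,"ry":0,"rz":0},{"jaw":1,"tx":0,"ty":0,"tz":0,"rx":0,"ry":0,"rz":0}]'
python3 -m inch '[{"jaw":1,"tx":0,"ty":0,"tz":0.6,"rx":0,"ry":0,"rz":0},{"jaw":1,"tx":0,"ty":0,"tz":0,"rx":0,"ry":0,"rz":0}]'
```

```text
t: 17.9
tool_pos: [0.5371, -0.269, 0.2512]
tcp_rot: [-3.141, -0.0, 1.822]
contact_force: [0.3, -0.2, -2.9]
grip_width: 0.041
t: 18.07
tool_pos: [0.5374, -0.269, 0.251]
tcp_rot: [3.141, 0.0, 1.823]
contact_force: [0.4, 0.2, -3.5]
grip_width: 0.0406
t: 18.23
tool_pos: [0.5374, -0.269, 0.2509]
tcp_rot: [3.141, 0.001, 1.823]
contact_force: [-0.2, 0.2, -4.0]
grip_width: 0.0407
```

```bash

python3 -m inch '[{"jaw":1,"tx":0,"ty":0,"tz":1.2,"rx":0,"ry":0,"rz":0},{"jaw":1,"tx":0,"ty":0,"tz":0,"rx":0,"ry":0,"rz":0}]'
python3 -m inch '[{"jaw":1,"tx":0,"ty":0,"tz":1.5,"rx":0,"ry":0,"rz":0},{"jaw":1,"tx":0,"ty":0,"tz":0,"rx":0,"ry":0,"rz":0}]'
```

```text
t: 18.4
tool_pos: [0.5374, -0.2688, 0.251]
tcp_rot: [3.141, 0.002, 1.823]
contact_force: [-1.0, -0.4, -3.4]
grip_width: 0.0406
t: 18.57
tool_pos: [0.5374, -0.2687, 0.251]
tcp_rot: [3.141, 0.003, 1.823]
contact_force: [0.2, -1.0, -3.5]
grip_width: 0.0411
```

```bash

python3 -m inch '[{"jaw":1,"tx":0,"ty":0,"tz":1.5,"rx":0,"ry":-0.2,"rz":0}]'
python3 -m inch '[{"jaw":1,"tx":0,"ty":0,"tz":2,"rx":0,"ry":0,"rz":0}]'
```

```text
t: 18.65
tool_pos: [0.5374, -0.2683, 0.2506]
tcp_rot: [3.141, 0.007, 1.823]
contact_force: [-6.6, 2.2, 20.6]
grip_width: 0.0406
t: 18.73
tool_pos: [0.5374, -0.2681, 0.2505]
tcp_rot: [-3.142, 0.008, 1.823]
contact_force: [-8.2, 1.3, 24.4]
grip_width: 0.0409
```

The block rests on the V's, and the height matches the prediction (250.5 vs 250.4). I'll relax, release, and rise.

```bash

python3 -m inch '[{"jaw":1,"tx":0,"ty":0,"tz":-0.5,"rx":0,"ry":0,"rz":0},{"jaw":1,"tx":0,"ty":0,"tz":0,"rx":0,"ry":0,"rz":0}]' 5
python3 -m inch '[{"jaw":0.4,"tx":0,"ty":0,"tz":0,"rx":0,"ry":0,"rz":0},{"jaw":0.4,"tx":0,"ty":0,"tz":0,"rx":0,"ry":0,"rz":0},{"jaw":0.4,"tx":0,"ty":0,"tz":0,"rx":0,"ry":0,"rz":0},{"jaw":0.4,"tx":0,"ty":0,"tz":-6,"rx":0,"ry":0,"rz":0},{"jaw":0.4,"tx":0,"ty":0,"tz":-20,"rx":0,"ry":0,"rz":0},{"jaw":0.4,"tx":0,"ty":0,"tz":-35,"rx":0,"ry":0,"rz":0},{"jaw":0.4,"tx":0,"ty":0,"tz":-35,"rx":0,"ry":0,"rz":0},{"jaw":0.4,"tx":0,"ty":0,"tz":-30,"rx":0,"ry":0,"rz":0}]'
python3 -m inch '[{"jaw":0.4,"tx":-30,"ty":-15,"tz":-20,"rx":0,"ry":0,"rz":0},{"jaw":0.4,"tx":-30,"ty":-30,"tz":0,"rx":0,"ry":0,"rz":0},{"jaw":0.4,"tx":-30,"ty":-30,"tz":0,"rx":0,"ry":0,"rz":0},{"jaw":0.4,"tx":-30,"ty":-30,"tz":0,"rx":0,"ry":0,"rz":0},{"jaw":0.4,"tx":-30,"ty":-25,"tz":0,"rx":0,"ry":0,"rz":0},{"jaw":0.4,"tx":-15,"ty":-10,"tz":0,"rx":0,"ry":0,"rz":0},{"jaw":0.4,"tx":0,"ty":0,"tz":0,"rx":0,"ry":0,"rz":0}]'
python3 - <<'E'
from workcell import r
import cv2,numpy as np
f=r.grab_frame("side")[:,:,::-1]; g=r.grab_frame("top")[:,:,::-1]
z=lambda a,s:cv2.resize(a,s,interpolation=cv2.INTER_CUBIC)
a=np.hstack([z(f[100:190,240:310],(400,514))[:300],z(g[135:210,300:400],(400,300))]); b=np.hstack([z(f[225:339,175:327],(400,300)),z(g[150:240,130:250],(400,300))])
cv2.imwrite("pics/s5.png",np.vstack([a,b]))
E
```

```text
t: 18.9
tool_pos: [0.5374, -0.2681, 0.2514]
tcp_rot: [3.141, 0.009, 1.823]
contact_force: [0.4, -0.5, -4.3]
grip_width: 0.0418
t: 19.57
tool_pos: [0.5363, -0.2668, 0.3756]
tcp_rot: [-3.134, 0.0, 1.824]
contact_force: [0.4, -0.7, 0.1]
grip_width: 0.0526
t: 20.15
tool_pos: [0.4442, -0.4667, 0.4109]
tcp_rot: [3.128, 0.013, 1.832]
contact_force: [-0.4, 0.4, 0.4]
grip_width: 0.0527
```

View pics/s5.png

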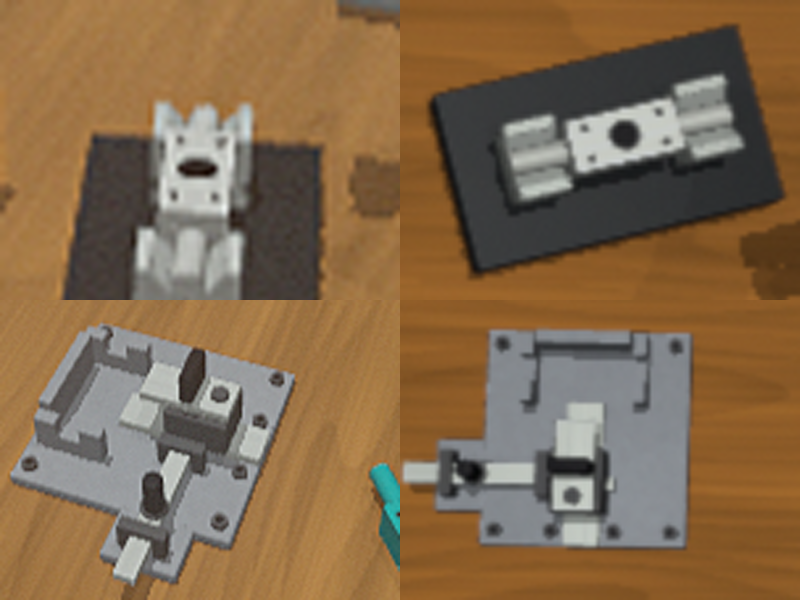

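The final picture shows the block in both Vs, body level and inside the gap (top-right panel, hole at (625,135)). Clamp nose and latch are open, and the arm is well clear. I'll hand in.

```bash
python3 -c "
from workcell import r
print(r.get_state()['dq'].round(3)); print(r.close_job())"
```

```text
[-0.049 -0.01  -0.05   0.035 -0.017 -0.01  -0.005]
the job is handed in; nothing more can be done
None
```

The block is lying in the V-blocks, the latch and clamp are both fully back, and I handed the job in at about 20 s of the 72 s allowed.

- **Latch:** I slid it about 40 mm along +y until it stopped moving under a push of about 10 N.
- **Clamp:** I slid it about 49 mm along -x until it stopped moving under a push of about 24 N. It may have started up to 1 mm back.
- **Block:** I gripped the top 4–5 mm of the body, just above the backstop. I then lifted it out level, carried it over, lowered it until it touched, and let go.
- **Seating:** the height at contact was within 1 mm of that predicted for the seat. When I let go it was carrying its own weight again, so it may have dropped up to about 0.5 mm.
- **Last pictures:** both journals are down in their Vs, the body is level in the gap, and the clamp and latch are open. The arm is clear of everything, and the wrist force reads about zero.
- **Bystanders:** I did not check the tin, hammer or bin in the last pictures. The arm kept clear of all three throughout.
- **Disagreement:** before lowering, the two cameras differed by up to about 5 mm on the block's position along the Vs. I trimmed it by 2.5 mm, within the ±6 mm of play.

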